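# Start a shot on the espresso machine

## Robot

A 7-joint arm with a two-finger parallel gripper is mounted at the origin on a cart in front of the work surface, level with it; the furniture and walls round the work are solid. World frame = base frame: x ahead of the robot, y to its left, z up, the work surface at z = 0. Lengths are in m, angles in rad, forces in N, time in s.
With the tool pointing down it reaches from about 0.425 to 0.925 m from the base axis. Payload 6.8 kg.
Tool frame: the origin (TCP) lies midway between the tips of the shut fingers; the grasp point (between the pads) lies 19 mm behind it; z points along the fingers, y is the line along which they close (so a half turn about z gives the same grasp; the last joint's range is limited). The gripper opens to 85 mm and grips with 20 to 120 N. Pads are 22 mm wide; open, the fingers measure 114 mm over their backs; the gripper's body (76 mm by 85 mm) begins 54 mm behind the grasp point. The pads swing forward as they close: fully open they stand 13 mm farther back than shut.
Start: joints at [1.012, 0.477, 0.022, 1.555, -0.011, 1.109, -0.083], TCP at [0.294, -0.608, 0.206] pointing down, gripper open.
Joint ranges: [-2.96, 2.96], [-0.34, 2.1], [-1.41, 1.46], [0.24, 2.44], [-1.37, 4.51], [0.17, 1.92], [-2.96, 2.96]. Speed limits (rad/s): [2.39, 2.39, 3.14, 3.14, 3.14, 3.14, 3.14].

## Interface

Orientations are given as a rotation vector (axis times angle).
In Python, from bench import get_obs, grab_frame, camera_params, r gives the robot as it stands.
- The arm moves only by the shell command python3 -m jog 'ROWS' [FORCE]. ROWS is JSON, a list of rows, each an object of numbers: "rx", "ry", "rz": the turn, a rotation vector about the world's x, y, z scaled (see below); "x", "y", "z": the shift along the world's x, y, z scaled (see below); "jaw": the opening, from -1 (shut) to 1 (fully open). In form: [{"rx": .., "ry": .., "rz": .., "x": .., "y": .., "z": .., "jaw": ..}, ...]. A call has 1 to 8 rows; each row shifts and turns the commanded pose from where the row before left it; what a row does not reach is not made up. The controller multiplies each number of a shift by 60 mm and each number of a turn by 10 degrees. A row lasts 1/8 s, in which the tool goes at most 62.5 mm and 10.7 degrees, less where a joint would pass 70% of its speed; a pose out of reach is approached as far as the arm can. A call with a number of a shift or a turn outside -1 to 1 is refused whole. A call with a gripper value outside its range is refused whole. The fingers move at their own pace and stop on an object; FORCE is the grip in N (left out, the last holds). Time passes only in rows, so rows that do not move let the fingers close. It gives the time, the measured TCP pose, the force, the opening and the grip force at its end, in the units of the state.
- get_obs(): the state, without advancing time (a new reading comes with each control period).
- grab_frame(name): name is "scene" or "side" or "wrist"; returns the picture (400x640x3 uint8, red, green, blue); there is no depth.
- camera_params(name): a dict with "fx", "fy", "cx", "cy" (pixels), "R" (3x3) and "t" (3): a world point X has camera coordinates R X + t. Camera axes: x right, y down, z forward; pixel columns grow to the right and rows downward; lengths in m; the calibration is good to about 2 mm. A picture is of the moment at which its call begins: read the wrist's pose just before it. camera_params takes no time and is no camera call; for the wrist camera it gives the pose at the moment of the call.
- r.hand_in(): hands the job in; it is judged then, once.
The state is a dict: "clock": time; "joints": joint angles; "qvel": joint speeds; "tau": joint torques, N m; "tcp_pos": TCP position; "orientation": TCP orientation; "contact_force": force on the tool from outside, world axes, zero at the start; "moment": the same for the moment, N m; "grip_width": finger opening in m; "gripper_force": force on a finger pad.
Only numpy, scipy, OpenCV 4.12 (cv2) and the standard library are available. Lean on these libraries where they do the work, as an engineer would, in place of code of your own. Each camera call takes 0.05 s, during which the arm holds its last target. There are 200 camera calls.

## Task

Start a coffee on the espresso machine: turn the steam tap fully shut (handle across its pipe, pointing to the machine's left) and swing the filter holder's handle fully home so that it points straight out from the machine, in either order. Only when both are done, raise the small brew lever on the right of the brew head all the way up to its stop. Leave the mug standing where it is, under the spouts.

Things in the scene. Friction and masses are not known exactly. Their poses are not given: they have to be found in the camera images.
- espresso_machine: Steel espresso machine, fixed, 300 wide, 360 deep, 320 high. Origin on the worktop below the brew head's vertical axis; x points back, y to its left, z up. Case front at x = 95, 290 high, two mugs on top; drip tray x -99 to 93, y -139 to 139, grille 38 high. Brew head 86 across, z 200 to 267, necked back to the case. Steam wand from (-4, 116, 233) down to (-22, 138, 67).
- filter_holder (a joint): Angle of the filter holder about the vertical axis of the brew head, rad. 0 = loose: black handle 0.9 rad to the left of straight out; grows anticlockwise seen from above; 0.9 = fully home at its stop, handle straight out along the machine's -x. Stiff (0.5 N m); stays where it is left.
- holder_axis (a point): Point on the turning axis of the filter holder (the brew head's vertical axis) at the height of the handle, 183 above the worktop. The point's -x points along the handle.
- holder_grip (a point): Centre of the filter holder's handle: a level, round black bar 26 in diameter (23 to 29), 107 long, running from 67 to 174 from the axis; this point is 118 from the axis, 183 above the worktop. The nearest thing below it is the drip tray, or the mug 80 closer to the axis.
- steam_tap_arm (a joint): Angle of the steam tap's handle about its vertical stem, rad. 0 = open: handle in line with its pipe, pointing along the machine's -x; grows clockwise seen from above; 1.571 = shut at its stop, handle across the pipe, pointing to the machine's left (+y). About 0.15 N m; stays where it is left.
- tap_axis (a point): Point on the vertical axis of the tap's stem at the height of its handle, 270 above the worktop; 35 behind and 115 to the left of the brew head's axis. The point's -x points along the handle.
- tap_grip (a point): Centre of the tap handle's black sleeve: a level bar 14 wide, 11 high, 62 long, running from 29 to 91 from the stem's axis; this point is 60 from it, 270 above the worktop. Below the sleeve there is nothing for 20, beyond 40 from the stem nothing but the wand.
- brew_lever_arm (a joint): Angle of the brew lever about its level hinge, rad. 0 = off: the lever points forward and 30 degrees below level; grows as its end rises; 1.2 = brewing, at its upper stop, 39 degrees above level. About 0.2 N m; stays where it is left.
- lever_hinge (a point): Centre of the brew lever's hub on its hinge axis, which runs along the machine's y; 75 to the right of the brew head's axis, 228 above the worktop. The point's -x points along the lever.
- lever_end (a point): Middle of the thick end of the black lever grip (round, 19 across there, tapering to 12 at 46 closer to the hinge, lever 99 long in all); 87 from the hinge. At 0 it is 185 above the worktop, at 1.2 it is 283.
- mug: Cream mug, loose, 88 high, 88 across, standing on the drip tray's grille under the spouts, handle to its own -y reaching 59 from the origin. Origin on its underside; the middle of the cup is 14 along its own +y from the origin. z up. The holder's spouts end 14 above its rim.
- mug_mid (a point): Centre of the underside of the mug's round cup.
- spout_point (a point): Point on the drip tray's grille straight below the spouts (on the brew head's axis), 38 above the worktop.

How it is judged:
By the outcome, as a careful person would: the job done as asked, in the order asked, and still so for the second after the job is handed in, with the robot touching nothing.
It also fails if it takes over 56 s, if anything falls off the work surface, if the arm or the gripper's body presses on something with over 40 N, if the wrist force passes 120 N, or if a joint passes its speed limit or range.

## Working session

There is one attempt and no reset: what is moved stays moved. The work goes in short steps, Python scripts to look and compute and a shell command to move; the robot and the scene stay as the last step left them, time stands still between calls to the robot, and variables do not carry over. Pictures are saved under pics/ and viewed, at most 10 in all, crops included, and the job is handed in when it is done.

```bash
mkdir -p pics; ls
python3 - <<'E'
from bench import get_obs, grab_frame, camera_params, r
import cv2,numpy as np
np.set_printoptions(precision=3,suppress=True)
for n in ("scene","side"):
    cv2.imwrite(f"pics/{n}0.png",grab_frame(n)[:,:,::-1])
    p=camera_params(n);print(n,p["fx"],p["cx"],p["cy"],-np.array(p["R"]).T@np.array(p["t"]),np.array(p["R"])[2])
o=get_obs();print(o["clock"],o["tcp_pos"],o["orientation"],o["grip_width"])
E
```

```text
pics
scene 449.52936627626934 323.1200441716591 206.0378649135082 [0.113 0.438 0.84 ] [ 0.495 -0.408 -0.767]
side 495.3650723365921 325.17101298350593 197.52385577535154 [0.515 0.91  0.636] [ 0.001 -0.871 -0.491]
0.1 [ 0.294 -0.607  0.205] [-3.061 -0.702  0.001] 0.08582775244286572
```

View pics/scene0.png

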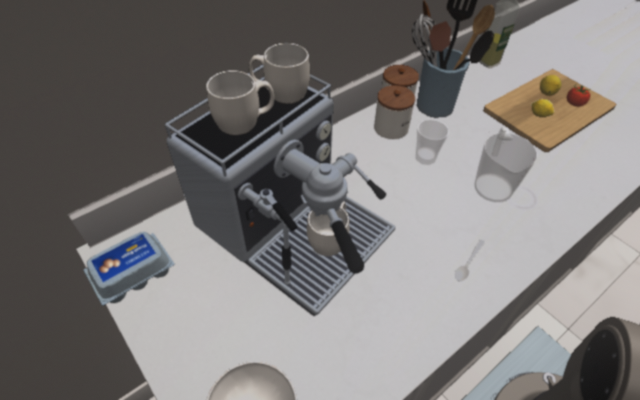

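View pics/side0.png

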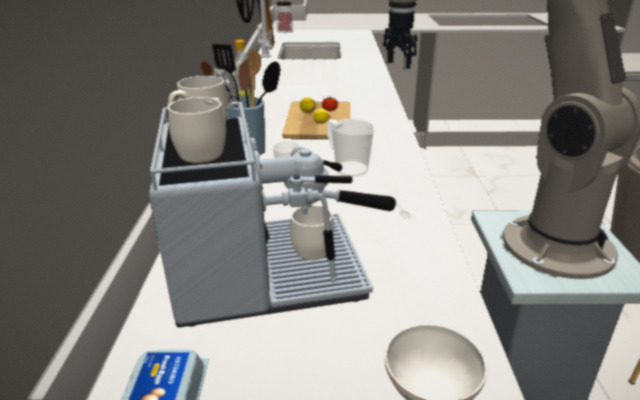

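The scene view shows the filter holder's handle tip at about (357,267), the tap sleeve tip at (294,229), the lever tip at (384,194), and the tray's front corners at (318,305) and (395,232). The side view shows the holder tip at (396,203), the tap sleeve tip at (351,180), the wand tip at (329,258), and the tray's front-left corner at (369,292). I'll fit the machine pose and the joint angles together.

```bash
cat > fit.py <<'E'
from bench import camera_params
import numpy as np
from scipy.optimize import least_squares
np.set_printoptions(precision=3,suppress=True)
C={n:camera_params(n) for n in("scene","side")}
def proj(n,X):
    p=C[n];c=np.array(p["R"])@X+np.array(p["t"]);return np.array([p["fx"]*c[0]/c[2]+p["cx"],p["fy"]*c[1]/c[2]+p["cy"]])
def pts(h,t,l):
    a=.9-h; b=30*np.pi/180-l
    return dict(hold=(-.174*np.cos(a),.174*np.sin(a),.183),tap=(.035-.091*np.cos(t),.115+.091*np.sin(t),.27),
     lev=(-.099*np.cos(b)+LX,-.075,.228-.099*np.sin(b)),wand=(-.022,.138,.067),fl=(-.099,.139,.036),fr=(-.099,-.139,.036),case=(.095,.15,.29))
LX=0
def W(v,P):
    c,s=np.cos(v[2]),np.sin(v[2]);return np.array([v[0]+c*P[0]-s*P[1],v[1]+s*P[0]+c*P[1],P[2]])
M=[("scene","hold",357,267),("scene","tap",294,229),("scene","fl",318,305),("scene","fr",395,232),("scene","wand",287,272),
("side","hold",396,203),("side","tap",351,180),("side","fl",369,292),("side","wand",329,258)]
def res(v):
    P=pts(v[3],v[4],0);return np.concatenate([proj(n,W(v,P[k]))-[u,w] for n,k,u,w in M])
if __name__=="__main__":
    s=least_squares(res,[.6,0,0,0,0],loss="soft_l1",f_scale=3);print(s.x);print(s.fun.reshape(-1,2))
    v=s.x
    for n in C: print(n,"lev",proj(n,W(v,pts(0,0,0)["lev"])))
E
python3 fit.py
```

```text
[0.554 0.065 0.172 0.357 0.333]
[[ 0.848  1.862]
 [-1.542 -3.074]
 [-1.577  5.247]
 [ 4.471 -5.345]
 [ 0.979  6.574]
 [-2.554 -0.166]
 [-2.802 -1.69 ]
 [ 1.23  -5.766]
 [ 0.629 19.362]]
scene lev [385.535 197.994]
side lev [341.317 168.592]
```

```bash
cat > ov.py <<'E'
import cv2,sys
from fit import *
v=least_squares(res,[.6,0,0,0,0],loss="soft_l1",f_scale=3).x
def line(im,n,off,k,A,B,col):
    a,b=[tuple(int(round(q)) for q in (proj(n,W(v,X))-off+.5)*k) for X in(A,B)];cv2.line(im,a,b,col,1)
out=[]
for n,off in(("scene",(160,120)),("side",(200,100))):
    k=2.0 if n=="scene" else 2.0
    im=cv2.imread(f"pics/{n}0.png")[off[1]:off[1]+200,off[0]:off[0]+260]
    im=cv2.resize(im,None,fx=1.54*1.95,fy=1.54*1.95)[:, :780] if 0 else cv2.resize(im,None,fx=k,fy=k,interpolation=cv2.INTER_CUBIC)
    P=pts(v[3],v[4],0);R=(0,0,255);G=(0,255,0)
    for z in(0,.038):
        q=[(-.099,.139,z),(-.099,-.139,z),(.093,-.139,z),(.093,.139,z)]
        for i in range(4): line(im,n,off,k,q[i],q[(i+1)%4],G if z else (255,255,0))
    line(im,n,off,k,(.095,.15,0),(.095,.15,.29),R);line(im,n,off,k,(.095,.15,.29),(.095,-.15,.29),R)
    line(im,n,off,k,(0,0,.183),P["hold"],R);line(im,n,off,k,(.035,.115,.27),P["tap"],R);line(im,n,off,k,(0,-.075,.228),P["lev"],R)
    line(im,n,off,k,(-.004,.116,.233),P["wand"],R)
    out.append(im)
cv2.imwrite(sys.argv[1],np.hstack([o[:,:400] for o in out]))
E
python3 ov.py pics/ov1.png
```

```text
(no output)
```

View pics/ov1.png

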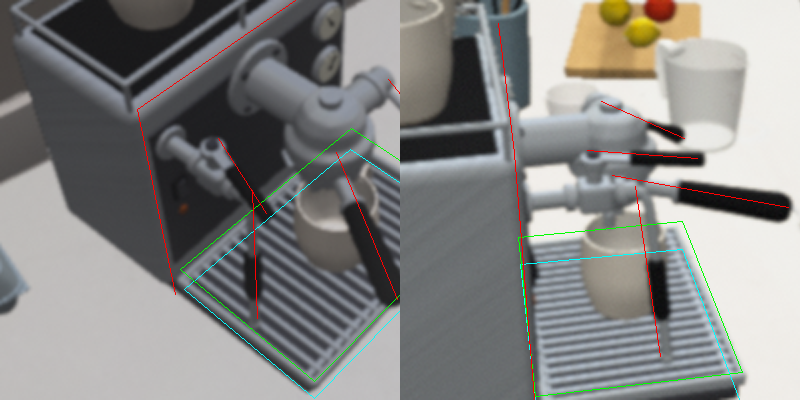

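The overlay shows the outline off by about 1 cm. The wand's steel tip is actually at scene (288,281) and side (333,279), and the dome knob is at scene (325,168) and side (300,150). I'll refit with these points.

```bash
python3 - <<'E'
s=open('fit.py').read()
a=s.index("M=[");b=s.index("def res")
s=s[:a]+'''M=[("scene","hold",356,266),("scene","tap",294,228),("scene","fl",316,312),("scene","fr",396,236),("scene","wand",288,281),("scene","knob",325.5,168),
("scene","bl",249,255),("side","hold",395,205),("side","tap",351,180),("side","fl",371,287),("side","fr",336,211),("side","wand",333.5,279),("side","knob",300,151)]
'''+s[b:]
s=s.replace("wand=","knob=(0,0,.278),bl=(.093,.139,.038),wand=")
open('fit.py','w').write(s)
E
python3 fit.py; python3 ov.py pics/ov2.png
```

```text
[0.555 0.072 0.207 0.342 0.302]
[[  0.398   3.998]
 [ -0.723  -0.162]
 [  0.407   0.08 ]
 [  0.116 -10.233]
 [ -1.074   0.183]
 [ -0.236  -6.511]
 [ -1.811   2.771]
 [ -1.221  -1.216]
 [ -0.359  -1.356]
 [  0.975   0.066]
 [  1.931   0.821]
 [ -1.894   0.121]
 [  3.792  -8.267]]
scene lev [382.474 197.722]
side lev [339.378 169.501]
```

View pics/ov2.png

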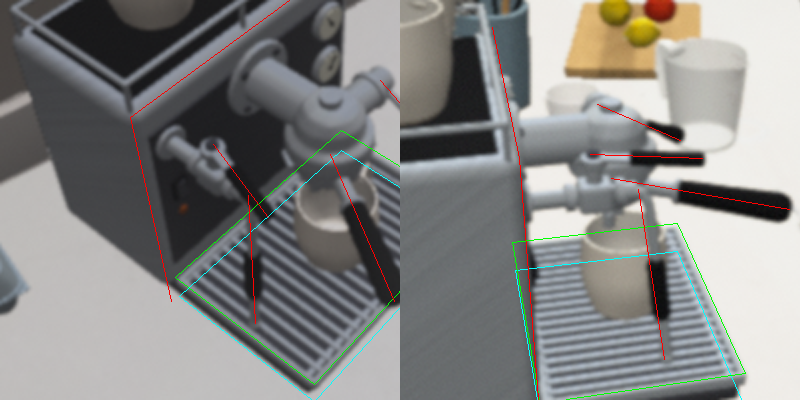

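The outline now agrees to about 5 mm. The machine is at (0.555, 0.072) with yaw 0.2, and the holder and tap start slightly off 0. I'll do the tap first, hovering to its right with the fingers shut.

```bash
python3 -m jog '[{"z":0.83,"y":0.5,"jaw":-1},{"z":0.83,"y":0.5,"jaw":-1},{"z":0.83,"y":0.5,"jaw":-1},{"y":0.87,"x":0.27,"jaw":-1},{"y":0.87,"x":0.27,"jaw":-1},{"y":0.87,"x":0.27,"jaw":-1},{"y":0.87,"x":0.27,"jaw":-1},{"y":0.87,"x":0.27,"jaw":-1}]' 40 | tail -c 600; python3 -m jog '[{"y":0.87,"x":0.27,"jaw":-1},{"y":0.87,"x":0.27,"jaw":-1},{"y":0.87,"x":0.27,"jaw":-1},{"y":0.87,"x":0.27,"jaw":-1},{"y":0.87,"x":0.27,"jaw":-1},{"y":0.87,"x":0.27,"jaw":-1},{"y":0.87,"x":0.27,"jaw":-1},{"y":0.87,"x":0.27,"jaw":-1}]' | tail -c 600
```

```text
validation failed for argument at $[0]...
validation failed for argument at $[0]...
```

```bash
python3 -m jog '[{"rx":0,"ry":0,"rz":0,"x":0,"y":0.5,"z":0.83,"jaw":-1},{"rx":0,"ry":0,"rz":0,"x":0,"y":0.5,"z":0.83,"jaw":-1},{"rx":0,"ry":0,"rz":0,"x":0,"y":0.5,"z":0.83,"jaw":-1},{"rx":0,"ry":0,"rz":0,"x":0.27,"y":0.87,"z":0,"jaw":-1},{"rx":0,"ry":0,"rz":0,"x":0.27,"y":0.87,"z":0,"jaw":-1},{"rx":0,"ry":0,"rz":0,"x":0.27,"y":0.87,"z":0,"jaw":-1},{"rx":0,"ry":0,"rz":0,"x":0.27,"y":0.87,"z":0,"jaw":-1},{"rx":0,"ry":0,"rz":0,"x":0.27,"y":0.87,"z":0,"jaw":-1}]' 40 | tail -c 700
```

```text
clock: 1.1
tcp_pos: [0.3751, -0.2547, 0.3549]
orientation: [-3.062, -0.702, 0.0]
contact_force: [0.7, 0.1, -0.2]
grip_width: 0.0003
gripper_force: 0.0
```

```bash
python3 -m jog '[{"rx":0,"ry":0,"rz":-0.5,"x":0.27,"y":0.87,"z":0,"jaw":-1},{"rx":0,"ry":0,"rz":-0.5,"x":0.27,"y":0.87,"z":0,"jaw":-1},{"rx":0,"ry":0,"rz":-0.5,"x":0.27,"y":0.87,"z":0,"jaw":-1},{"rx":0,"ry":0,"rz":0,"x":0.27,"y":0.87,"z":0,"jaw":-1},{"rx":0,"ry":0,"rz":0,"x":0.27,"y":0.87,"z":0,"jaw":-1},{"rx":0,"ry":0,"rz":0,"x":0.27,"y":0.87,"z":0,"jaw":-1},{"rx":0,"ry":0,"rz":0,"x":0.27,"y":0.87,"z":0,"jaw":-1},{"rx":0,"ry":0,"rz":0,"x":0.27,"y":0.87,"z":0,"jaw":-1}]'
python3 - <<'E'
from bench import *
import cv2,numpy as np
import fit
p=camera_params("wrist");fit.C["wrist"]=p
im=grab_frame("wrist")[:,:,::-1].copy()
v=fit.least_squares(fit.res,[.6,0,0,0,0],loss="soft_l1",f_scale=3).x
P=fit.pts(v[3],v[4],0)
for A,B in (((.035,.115,.27),P["tap"]),((0,0,.183),P["hold"]),((0,-.075,.228),P["lev"]),((-.099,.139,.038),(-.099,-.139,.038)),((0,0,.267),(0,0,.2))):
    a,b=[tuple(int(q) for q in np.clip(fit.proj("wrist",fit.W(v,X)),-2000,2000)) for X in(A,B)];cv2.line(im,a,b,(0,0,255),1)
cv2.imwrite("pics/w1.png",im)
E
```

```text
clock: 2.1
tcp_pos: [0.5049, 0.1624, 0.3549]
orientation: [3.127, 0.296, -0.0]
contact_force: [0.4, -0.1, 0.4]
grip_width: 0.0003
gripper_force: 0.0
```

View pics/w1.png

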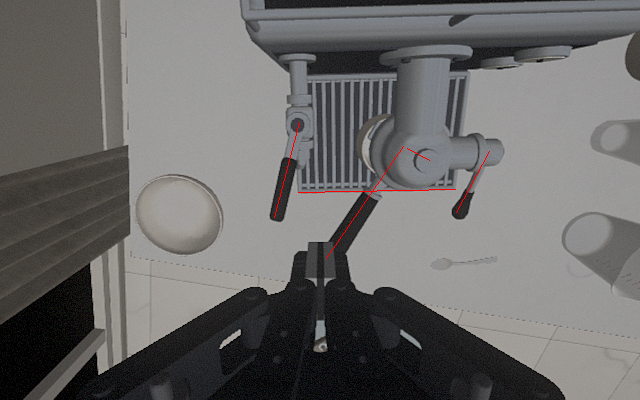

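The wrist view confirms the fit: the tap sleeve at (282,190) lies right on the overlay, and the holder handle is at (355,222). The lever tip at (461,215) reads longer than predicted, so I'll recheck it later. Next I'll descend beside the tap and work out the arc.

```bash
python3 -m jog '[{"rx":0,"ry":0,"rz":0,"x":0,"y":0,"z":-0.82,"jaw":-1},{"rx":0,"ry":0,"rz":0,"x":0,"y":0,"z":-0.82,"jaw":-1}]'
cat > arc.py <<'E'
import numpy as np
from bench import get_obs
np.set_printoptions(precision=2,suppress=True)
V=(.555,.072,.207)
def R2(v): c,s=np.cos(v[2]),np.sin(v[2]);return np.array([[c,-s],[s,c]])
def rows(pts):
    p=np.array([get_obs()["tcp_pos"][:2]]+[np.array(V[:2])+R2(V)@q for q in pts]);print(p);print(np.diff(p,axis=0)/.06)
E
python3 - <<'E'
from arc import *
st=np.array([.035,.115])
rows([st+.058*np.array([-np.cos(t),np.sin(t)])-d*np.array([np.sin(t),np.cos(t)]) for t,d in((.3,.022),(.55,.02),(.8,.02),(1.05,.02),(1.3,.02),(1.571,.02),(1.571,.012))])
E
```

```text
clock: 2.4
tcp_pos: [0.5047, 0.1613, 0.2554]
orientation: [-3.127, -0.298, -0.001]
contact_force: [-0.4, -0.9, 0.6]
grip_width: -0.0001
gripper_force: 0.0
[[0.5  0.16]
 [0.51 0.18]
 [0.5  0.19]
 [0.51 0.21]
 [0.51 0.22]
 [0.52 0.23]
 [0.53 0.24]
 [0.54 0.25]]
[[ 0.02  0.23]
 [-0.03  0.29]
 [ 0.03  0.25]
 [ 0.1   0.24]
 [ 0.15  0.21]
 [ 0.22  0.17]
 [ 0.13  0.03]]
```

```bash
python3 -m jog '[{"rx":0,"ry":0,"rz":0,"x":0.02,"y":0.23,"z":0,"jaw":-1},{"rx":0,"ry":0,"rz":0,"x":-0.03,"y":0.29,"z":0,"jaw":-1},{"rx":0,"ry":0,"rz":0,"x":0.03,"y":0.25,"z":0,"jaw":-1},{"rx":0,"ry":0,"rz":0,"x":0.1,"y":0.24,"z":0,"jaw":-1},{"rx":0,"ry":0,"rz":0,"x":0.15,"y":0.21,"z":0,"jaw":-1},{"rx":0,"ry":0,"rz":0,"x":0.22,"y":0.17,"z":0,"jaw":-1},{"rx":0,"ry":0,"rz":0,"x":0.13,"y":0.03,"z":0,"jaw":-1}]'
```

```text
clock: 3.28
tcp_pos: [0.543, 0.2469, 0.2565]
orientation: [-3.127, -0.297, 0.0]
contact_force: [-0.0, 0.5, 0.3]
grip_width: -0.0
gripper_force: 0.0
```

```bash
python3 -m jog '[{"rx":0,"ry":0,"rz":0,"x":0.1,"y":0.02,"z":0,"jaw":-1},{"rx":0,"ry":0,"rz":0,"x":0.1,"y":0.02,"z":0,"jaw":-1}]'
python3 - <<'E'
from bench import *
import cv2
cv2.imwrite("pics/s2.png",__import__("numpy").hstack([cv2.resize(grab_frame("scene")[120:270,200:400,::-1],None,fx=2,fy=2),cv2.resize(grab_frame("side")[120:270,220:420,::-1],None,fx=2,fy=2)]))
E
```

```text
clock: 3.52
tcp_pos: [0.5544, 0.2481, 0.2566]
orientation: [3.127, 0.295, -0.0]
contact_force: [0.1, -0.1, 0.4]
grip_width: 0.0
gripper_force: 0.0
```

View pics/s2.png

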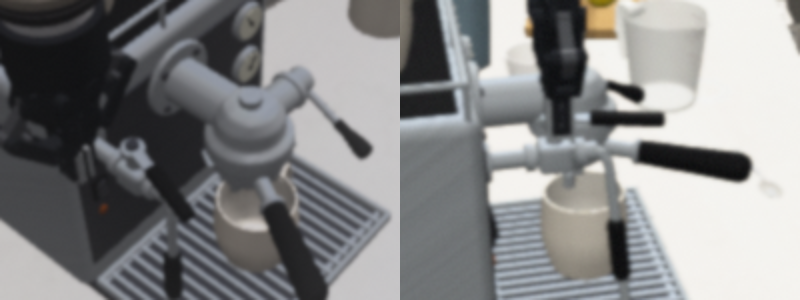

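The scene crop shows the tap still pointing forward, with its tip at scene (295,227), and the finger now to its left: it went past without turning the handle. I'll check the geometry numerically.

Run:
```python
import fit,numpy as np
from bench import get_obs
v=fit.least_squares(fit.res,[.6,0,0,0,0],loss="soft_l1",f_scale=3).x;print(v)
T=np.array(get_obs()["tcp_pos"])
for n in("scene","side"): print(n,"tcp",fit.proj(n,T),"stem",fit.proj(n,fit.W(v,(.035,.115,.27))),"tip",fit.proj(n,fit.W(v,fit.pts(0,v[4],0)["tap"])))
# free triangulation of tap stem & tip
def tri(m):
    return fit.least_squares(lambda X:np.concatenate([fit.proj(n,X)-p for n,p in m]),[.5,.15,.25])
for nm,m in(("tip",[("scene",(294,228)),("side",(351,180))]),("hold tip",[("scene",(356,266)),("side",(395,205))]),("lev tip",[("scene",(384,194)),("side",(341,167))]),("knob",[("scene",(325.5,168)),("side",(300,151))]),("wand",[("scene",(288,281)),("side",(333.5,279))])):
    s=tri(m);print(nm,s.x,s.cost)
```

```text
[0.555 0.072 0.207 0.342 0.302]
scene tcp [241.741 216.344] stem [265.993 191.56 ] tip [293.277 227.838]
side tcp [300.051 200.801] stem [294.683 176.399] tip [350.641 178.644]
tip [0.475 0.199 0.267] 0.21850313022116138
hold tip [0.393 0.13  0.184] 7.988666401543633
lev tip [ 0.485 -0.021  0.185] 1.7597592681063743
knob [0.561 0.067 0.257] 1.9343370999941805
wand [0.502 0.202 0.067] 0.4551550452234913
```

Run:
```python
import fit,numpy as np,cv2
from bench import *
T=np.array(get_obs()["tcp_pos"]);o=[]
for n in("scene","side"):
    c=fit.proj(n,T);im=grab_frame(n)[:,:,::-1]
    x,y=int(c[0])-45,int(c[1])-60
    im=cv2.resize(im[y:y+90,x:x+90],None,fx=4.4,fy=4.4,interpolation=cv2.INTER_CUBIC)
    for dz in(0,.019,.073): 
        q=(fit.proj(n,T+[0,0,dz])-[x,y]+.5)*4.4;cv2.circle(im,tuple(int(a) for a in q),4,(0,0,255),1)
    o.append(im)
cv2.imwrite("pics/tip.png",np.hstack(o))
```

```text
(no output)
```

View pics/tip.png

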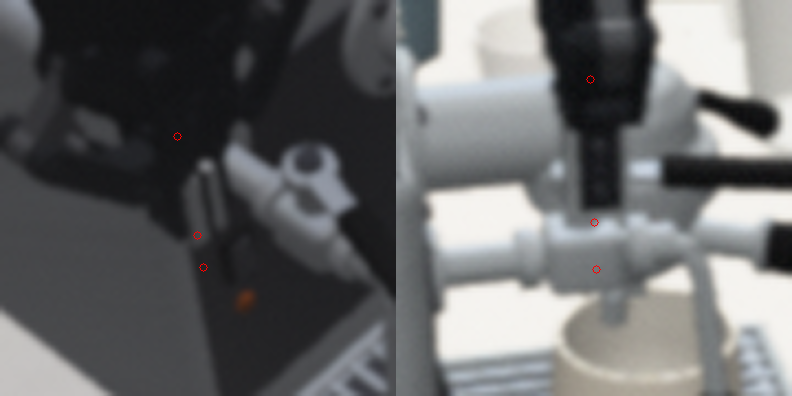

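The fingers end about 22 mm above the reported TCP: the tip is at row 208 in the side crop, against the TCP mark at row 269. So the finger passed over the sleeve. I'll go back and push 23 mm lower.

```bash
python3 -m jog '[{"rx":0,"ry":0,"rz":0,"x":0,"y":0,"z":0.4,"jaw":-1},{"rx":0,"ry":0,"rz":0,"x":-0.42,"y":-0.72,"z":0,"jaw":-1},{"rx":0,"ry":0,"rz":0,"x":-0.42,"y":-0.72,"z":0,"jaw":-1},{"rx":0,"ry":0,"rz":0,"x":0,"y":0,"z":-0.4,"jaw":-1},{"rx":0,"ry":0,"rz":0,"x":0,"y":0,"z":-0.4,"jaw":-1}]'; python3 -m jog '[{"rx":0,"ry":0,"rz":0,"x":0.02,"y":0.23,"z":0,"jaw":-1},{"rx":0,"ry":0,"rz":0,"x":-0.03,"y":0.29,"z":0,"jaw":-1}]' ; python3 -m jog '[{"rx":0,"ry":0,"rz":0,"x":0.03,"y":0.25,"z":0,"jaw":-1}]'
```

```text
clock: 4.35
tcp_pos: [0.5034, 0.1613, 0.2328]
orientation: [3.127, 0.294, 0.003]
contact_force: [0.0, 1.1, -0.1]
grip_width: 0.0001
gripper_force: 0.0
clock: 4.6
tcp_pos: [0.5034, 0.1935, 0.2333]
orientation: [3.126, 0.295, 0.001]
contact_force: [1.1, -3.5, -0.5]
grip_width: -0.0001
gripper_force: 1.6
clock: 4.72
tcp_pos: [0.505, 0.2099, 0.2337]
orientation: [3.127, 0.298, 0.002]
contact_force: [0.9, -3.7, -0.5]
grip_width: -0.0002
gripper_force: 1.4
```

Now it is in contact, with a few newtons as expected. I'll continue the arc.

```bash
python3 -m jog '[{"rx":0,"ry":0,"rz":0,"x":0.1,"y":0.24,"z":0,"jaw":-1},{"rx":0,"ry":0,"rz":0,"x":0.15,"y":0.21,"z":0,"jaw":-1},{"rx":0,"ry":0,"rz":0,"x":0.22,"y":0.17,"z":0,"jaw":-1}]'; python3 -m jog '[{"rx":0,"ry":0,"rz":0,"x":0.13,"y":0.03,"z":0,"jaw":-1}]';  python3 -m jog '[{"rx":0,"ry":0,"rz":0,"x":0.08,"y":0.02,"z":0,"jaw":-1}]'
```

```text
clock: 5.1
tcp_pos: [0.5331, 0.2468, 0.2326]
orientation: [-3.127, -0.298, 0.001]
contact_force: [-1.4, -3.4, -0.5]
grip_width: 0.0003
gripper_force: 1.4
clock: 5.22
tcp_pos: [0.534, 0.2472, 0.232]
orientation: [3.123, 0.299, -0.025]
contact_force: [-39.6, -15.1, 25.2]
grip_width: 0.0002
gripper_force: 20.9
clock: 5.35
tcp_pos: [0.534, 0.2471, 0.2318]
orientation: [3.118, 0.3, -0.038]
contact_force: [-49.7, -18.3, 31.0]
grip_width: 0.0002
gripper_force: 26.6
```

The tap is at its stop: there is a firm reaction at 61 mm from the stem, and the finger sits where the shut pose puts it. Now I'll back off and move to the left side of the filter holder's handle.

```bash
python3 -m jog '[{"rx":0,"ry":0,"rz":0,"x":-0.6,"y":-0.1,"z":0,"jaw":-1},{"rx":0,"ry":0,"rz":0,"x":-0.2,"y":0,"z":0.9,"jaw":-1},{"rx":0,"ry":0,"rz":0,"x":-0.4,"y":-0.7,"z":0.3,"jaw":-1},{"rx":0,"ry":0,"rz":0,"x":-0.2,"y":-0.7,"z":0,"jaw":-1}]'
```

```text
clock: 5.85
tcp_pos: [0.4626, 0.1602, 0.3072]
orientation: [-3.125, -0.3, -0.009]
contact_force: [-0.0, -1.2, 0.2]
grip_width: 0.0
gripper_force: 0.0
```

```bash
python3 -m jog '[{"rx":0,"ry":0,"rz":0,"x":-0.07,"y":-0.12,"z":-0.93,"jaw":-1},{"rx":0,"ry":0,"rz":0,"x":0,"y":0,"z":-0.93,"jaw":-1},{"rx":0,"ry":0,"rz":0,"x":0,"y":0,"z":-0.93,"jaw":-1},{"rx":0,"ry":0,"rz":0,"x":0,"y":0,"z":0,"jaw":-1}]';  python3 - <<'E'
from arc import *
rows([.115*np.array([-np.cos(a),np.sin(a)])+d*np.array([np.sin(a),np.cos(a)]) for a,d in((.56,.03),(.46,.026),(.33,.026),(.2,.026),(.1,.026),(0,.026),(0,.018))])
E
```

```text
clock: 6.35
tcp_pos: [0.4555, 0.1514, 0.1346]
orientation: [-3.127, -0.298, 0.01]
contact_force: [0.6, -0.0, 0.5]
grip_width: 0.0002
gripper_force: 0.0
[[0.46 0.15]
 [0.46 0.14]
 [0.45 0.13]
 [0.44 0.11]
 [0.44 0.1 ]
 [0.44 0.09]
 [0.44 0.07]
 [0.44 0.07]]
[[ 0.03 -0.19]
 [-0.12 -0.23]
 [-0.1  -0.23]
 [-0.07 -0.25]
 [-0.03 -0.19]
 [-0.01 -0.2 ]
 [ 0.03 -0.13]]
```

```bash
python3 -m jog '[{"rx":0,"ry":0,"rz":0,"x":0.03,"y":-0.19,"z":0,"jaw":-1},{"rx":0,"ry":0,"rz":0,"x":-0.12,"y":-0.23,"z":0,"jaw":-1},{"rx":0,"ry":0,"rz":0,"x":-0.1,"y":-0.23,"z":0,"jaw":-1}]'; python3 -m jog '[{"rx":0,"ry":0,"rz":0,"x":-0.07,"y":-0.25,"z":0,"jaw":-1},{"rx":0,"ry":0,"rz":0,"x":-0.03,"y":-0.19,"z":0,"jaw":-1}]';  python3 -m jog '[{"rx":0,"ry":0,"rz":0,"x":-0.01,"y":-0.2,"z":0,"jaw":-1}]'; python3 -m jog '[{"rx":0,"ry":0,"rz":0,"x":0.03,"y":-0.13,"z":0,"jaw":-1}]'
```

```text
clock: 6.72
tcp_pos: [0.4492, 0.1133, 0.1403]
orientation: [-3.125, -0.296, -0.014]
contact_force: [4.4, 4.2, -0.3]
grip_width: 0.0
gripper_force: 2.5
clock: 6.98
tcp_pos: [0.4426, 0.0866, 0.1402]
orientation: [-3.126, -0.295, -0.012]
contact_force: [3.9, 5.9, 1.6]
grip_width: -0.0002
gripper_force: 2.3
clock: 7.1
tcp_pos: [0.4421, 0.0755, 0.1401]
orientation: [-3.125, -0.296, -0.013]
contact_force: [3.4, 34.7, -3.7]
grip_width: 0.0001
gripper_force: 19.9
clock: 7.22
tcp_pos: [0.4422, 0.0757, 0.1403]
orientation: [-3.114, -0.301, -0.012]
contact_force: [-8.1, 44.0, -0.3]
grip_width: -0.0002
gripper_force: 22.3
```

The holder is at its stop: the finger sits 28 mm left of the handle line and the reaction is 44 N. I'll retreat, rise, cross to the lever side, tilt the tool by 20° and open the jaws halfway.

```bash
python3 -m jog '[{"rx":0,"ry":0,"rz":0,"x":0,"y":0.7,"z":0,"jaw":-1},{"rx":0,"ry":0,"rz":0,"x":0,"y":0,"z":1,"jaw":-1},{"rx":0,"ry":0,"rz":0,"x":0,"y":0,"z":1,"jaw":-1},{"rx":0,"ry":0,"rz":0,"x":0,"y":0,"z":1,"jaw":-1},{"rx":0.2,"ry":-0.98,"rz":0,"x":0.1,"y":-0.7,"z":0,"jaw":0.06},{"rx":0.2,"ry":-0.98,"rz":0,"x":0.1,"y":-0.7,"z":0,"jaw":0.06},{"rx":0,"ry":0,"rz":0,"x":0,"y":-0.7,"z":0,"jaw":0.06},{"rx":0,"ry":0,"rz":0,"x":0,"y":0,"z":0,"jaw":0.06}]'
cat > wv.py <<'E'
import sys,cv2,numpy as np,fit
from bench import *
o=get_obs();p=camera_params("wrist");fit.C["wrist"]=p
im=grab_frame("wrist")[:,:,::-1].copy();v=[.556,.071,.207]
for A,B in (((.035,.115,.27),(.035,.206,.27)),((0,0,.183),(-.174,0,.183)),((0,-.075,.228),fit.pts(0,0,0)["lev"])):
    a,b=[tuple(int(q) for q in np.clip(fit.proj("wrist",fit.W(v,X)),-2000,2000)) for X in(A,B)];cv2.line(im,a,b,(0,0,255),1);print(a,b)
cv2.imwrite(sys.argv[1],im);print(o["joints"],o["clock"])
E
python3 wv.py pics/w2.png
```

```text
clock: 8.22
tcp_pos: [0.4522, -0.0216, 0.319]
orientation: [-3.047, -0.279, -0.541]
contact_force: [0.6, 0.3, -0.6]
grip_width: 0.0452
gripper_force: 0.0
(94, 47) (-15, 50)
(256, 117) (259, 273)
(323, 101) (324, 192)
[ 0.462 -0.19  -0.429  2.117 -0.201  0.861 -1.257] 8.225
```

View pics/w2.png

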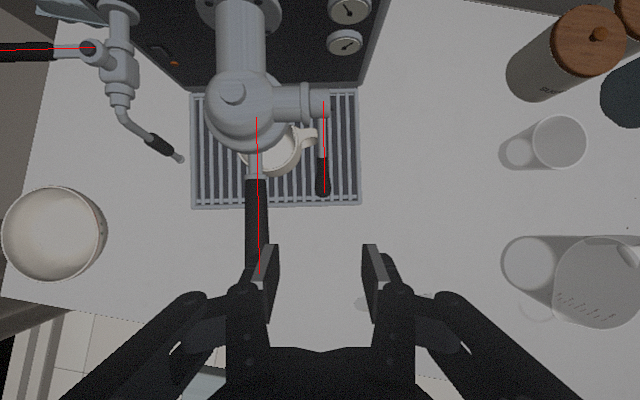

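The wrist view shows the tap pointing left at (40,50), the holder straight out at (258,230), and the lever tip at (323,190), right on the prediction. Next I'll descend along the tool axis and grip the lever.

```bash
python3 -m jog '[{"rx":0,"ry":0,"rz":0,"x":0.32,"y":0.03,"z":-0.94,"jaw":0.06},{"rx":0,"ry":0,"rz":0,"x":0.32,"y":0.03,"z":-0.94,"jaw":0.06},{"rx":0,"ry":0,"rz":0,"x":0.32,"y":0.03,"z":-0.94,"jaw":0.06},{"rx":0,"ry":0,"rz":0,"x":0,"y":0,"z":0,"jaw":0.06}]'; python3 -m jog '[{"rx":0,"ry":0,"rz":0,"x":0,"y":0,"z":0,"jaw":-1},{"rx":0,"ry":0,"rz":0,"x":0,"y":0,"z":0,"jaw":-1},{"rx":0,"ry":0,"rz":0,"x":0,"y":0,"z":0,"jaw":-1},{"rx":0,"ry":0,"rz":0,"x":0,"y":0,"z":0,"jaw":-1}]' 30
```

```text
clock: 8.78
tcp_pos: [0.5086, -0.0106, 0.1442]
orientation: [-3.042, -0.291, -0.523]
contact_force: [-0.6, 0.8, 0.1]
grip_width: 0.0448
gripper_force: 0.0
clock: 9.28
tcp_pos: [0.5125, -0.0126, 0.1504]
orientation: [-3.044, -0.288, -0.544]
contact_force: [2.4, -0.3, 4.2]
grip_width: 0.0167
gripper_force: 29.5
```

```bash
python3 -m jog '[{"rx":0,"ry":0,"rz":0,"x":-0.1,"y":-0.02,"z":0.23,"jaw":-1},{"rx":0,"ry":0,"rz":0,"x":-0.05,"y":-0.01,"z":0.25,"jaw":-1},{"rx":0,"ry":0,"rz":0,"x":0,"y":0,"z":0.25,"jaw":-1}]'; python3 -m jog '[{"rx":0,"ry":0,"rz":0,"x":0.05,"y":0.01,"z":0.25,"jaw":-1},{"rx":0,"ry":0,"rz":0,"x":0.09,"y":0.02,"z":0.23,"jaw":-1}]'; python3 -m jog '[{"rx":0,"ry":0,"rz":0,"x":0.14,"y":0.03,"z":0.21,"jaw":-1}]'
```

```text
clock: 9.65
tcp_pos: [0.5025, -0.0145, 0.1932]
orientation: [-3.044, -0.288, -0.54]
contact_force: [6.6, -0.9, -4.5]
grip_width: 0.0165
gripper_force: 29.3
clock: 9.9
tcp_pos: [0.5071, -0.0135, 0.2195]
orientation: [-3.047, -0.287, -0.527]
contact_force: [-5.5, -3.7, -2.4]
grip_width: 0.0168
gripper_force: 29.7
clock: 10.02
tcp_pos: [0.5119, -0.0126, 0.23]
orientation: [-3.05, -0.287, -0.514]
contact_force: [-22.5, -6.7, 7.5]
grip_width: 0.0167
gripper_force: 30.7
```

```bash
python3 -m jog '[{"rx":0,"ry":0,"rz":0,"x":-0.02,"y":0,"z":0.12,"jaw":-1}]'; python3 -m jog '[{"rx":0,"ry":0,"rz":0,"x":0.02,"y":0,"z":0.12,"jaw":-1}]';python3 -m jog '[{"rx":0,"ry":0,"rz":0,"x":0.02,"y":0,"z":0.1,"jaw":-1}]'
```

```text
clock: 10.15
tcp_pos: [0.517, -0.0113, 0.2402]
orientation: [-3.045, -0.287, -0.536]
contact_force: [18.1, 0.2, -15.7]
grip_width: 0.0166
gripper_force: 29.6
clock: 10.28
tcp_pos: [0.5216, -0.0103, 0.2487]
orientation: [-3.042, -0.288, -0.547]
contact_force: [24.6, 0.8, -32.6]
grip_width: 0.0164
gripper_force: 29.9
clock: 10.4
tcp_pos: [0.5195, -0.0106, 0.2512]
orientation: [-3.043, -0.289, -0.534]
contact_force: [21.0, -1.4, -37.9]
grip_width: 0.0166
gripper_force: 30.0
```

The lever rose 101 mm, against 98 mm expected for the full stroke, and it is now pushing back at 38 N. I'll release, retreat along the tool axis and look.

```bash
python3 -m jog '[{"rx":0,"ry":0,"rz":0,"x":0,"y":0,"z":0,"jaw":0.06},{"rx":0,"ry":0,"rz":0,"x":0,"y":0,"z":0,"jaw":0.06},{"rx":0,"ry":0,"rz":0,"x":0,"y":0,"z":0,"jaw":0.06},{"rx":0,"ry":0,"rz":0,"x":-0.3,"y":-0.06,"z":0.5,"jaw":0.06},{"rx":0,"ry":0,"rz":0,"x":-0.35,"y":-0.1,"z":0.8,"jaw":0.06},{"rx":0,"ry":0,"rz":0,"x":0,"y":-0.9,"z":0,"jaw":0.06},{"rx":0,"ry":0,"rz":0,"x":0,"y":-0.9,"z":0,"jaw":0.06},{"rx":0,"ry":0,"rz":0,"x":0,"y":-0.9,"z":0,"jaw":0.06}]'
python3 - <<'E'
from bench import *
import fit,cv2,numpy as np
v=[.556,.071,.207];o=[]
for n,(x,y) in(("scene",(215,130)),("side",(250,120))):
    im=cv2.resize(grab_frame(n)[y:y+150,x:x+195,::-1],None,fx=2,fy=2)
    for X in((-.087*.777-0,-.075,.228+.087*.629),(-.174,0,.183),(.035,.206,.27)):
        q=(fit.proj(n,fit.W(v,X))-[x,y]+.5)*2;cv2.circle(im,tuple(int(a) for a in q),4,(0,0,255),1)
    o.append(im)
cv2.imwrite("pics/end.png",np.hstack(o))
E
```

```text
clock: 11.4
tcp_pos: [0.4806, -0.1837, 0.3326]
orientation: [-3.045, -0.29, -0.539]
contact_force: [0.3, 0.4, -0.6]
grip_width: 0.0451
gripper_force: 0.0
```

View pics/end.png

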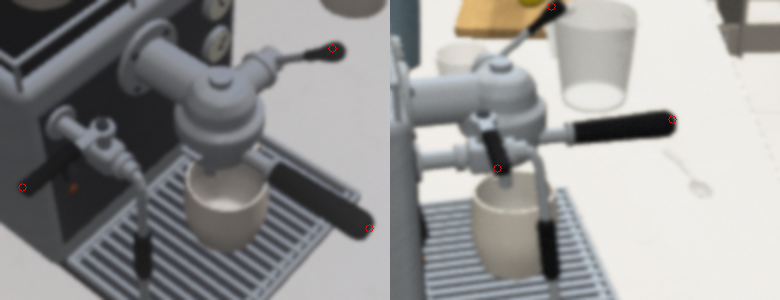

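The end view shows the lever end at scene crop (333,48), the holder tip at (369,228) and the tap tip at (22,187). All three lie on their predicted stop positions, and the mug is in place.

```bash
python3 -c "
from bench import r
print(r.hand_in())"
```

```text
the job is handed in; nothing more can be done
None
```

I shut the steam tap, swung the filter holder fully home, then raised the brew lever to its stop; the mug is still under the spouts, and I handed the job in at about 11.5 s.

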